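# Sort the washed moulds, tins and ramekin back into their trays

### The job

Put the five washed pieces on the counter away with their own kind: the two round pudding moulds into the tray that already holds round moulds, the two square tins into the tray of square tins, and the ramekin into the tray of ramekins. Set each one down gently, the same way up as it stands now and flat on the tray's floor, not on top of anything else, and leave the bell and the pepper mill where they are.

Things in the scene. Friction and masses are not known exactly. Their poses are not given: they have to be found in the camera images.
- round_mould_a: Loose round aluminium pudding mould standing upside down, closed end up: a plain cone frustum, diameter 43 at the top and 50 near the foot, over a rim of diameter 53 and height 4; 50 high over all, about 55 g. Origin: centre of its foot (the rim's plane, on the counter); z up along its axis.
- round_mould_b: Loose round aluminium pudding mould standing upside down, closed end up: a plain cone frustum, diameter 43 at the top and 50 near the foot, over a rim of diameter 53 and height 4; 50 high over all, about 55 g. Origin: centre of its foot (the rim's plane, on the counter); z up along its axis. Same as round_mould_a.
- square_tin_a: Loose square aluminium cake tin standing upside down, closed end up: a square frustum, 43 x 43 at the top and 50 x 50 near the foot, over a rim 54 x 54 and 4 high; 50 high over all, about 65 g, turned up to 0.4 rad. Origin: centre of its foot (the rim's plane, on the counter); x and y are square to its faces, z up.
- square_tin_b: Loose square aluminium cake tin standing upside down, closed end up: a square frustum, 43 x 43 at the top and 50 x 50 near the foot, over a rim 54 x 54 and 4 high; 50 high over all, about 65 g, turned up to 0.4 rad. Origin: centre of its foot (the rim's plane, on the counter); x and y are square to its faces, z up. Same as square_tin_a.
- ramekin: Loose white porcelain ramekin, a small fluted round cup open at the top, outside diameter 55 (56 at the rim), height 38, wall 3.5, about 90 g. It stands upright on the counter. Origin: centre of its foot; z up along its axis.
- tray_round: Fixed shallow black plastic tray, 140 (its x) x 210 (its y), 20 high, walls and floor 3 thick (inner floor at z = 3), turned either way round. Holds two upside-down round moulds (50 high) as stock, fast in it, side by side at its -y end (x = -33 and 33, y = -68); the floor from y = -35 to the +y wall is free. Origin: centre of its underside, z up.
- tray_square: Fixed shallow black plastic tray, 140 (its x) x 210 (its y), 20 high, walls and floor 3 thick (inner floor at z = 3), turned either way round. Holds two upside-down square tins (50 high) as stock, fast in it, side by side at its -y end (x = -33 and 33, y = -68); the floor from y = -35 to the +y wall is free. Origin: centre of its underside, z up.
- tray_ramekin: Fixed shallow black plastic tray, 140 (its x) x 210 (its y), 20 high, walls and floor 3 thick (inner floor at z = 3), turned either way round. Holds two white ramekins (38 high) as stock, fast in it, side by side at its -y end (x = -33 and 33, y = -68); the floor from y = -35 to the +y wall is free. Origin: centre of its underside, z up.
- bell: Bystander: a loose steel counter bell on a black base, diameter 86, height 62, standing at the left-hand side. Origin: centre of its underside; z up.
- mill: Bystander: a loose black pepper mill, diameter 54, height 147, standing at the right-hand side. Origin: centre of its underside; z up.
There are look-alikes about, which are no part of the job. What is shaped like the ramekin but pink is not meant.

How it is judged:
At the end, for the whole second after the job is handed in: Both round moulds are in the tray of round moulds, both square tins in the tray of square tins and the ramekin in the tray of ramekins: each inside the walls, its foot within 4 mm of the tray's floor, the same way up as at the start and level within 0.1 rad, at rest and released (x of round_mould_a in the frame of tray_round between -0.055 and 0.055 m and y of round_mould_a in the frame of tray_round between -0.06 and 0.09 m and z of round_mould_a in the frame of tray_round between -0.001 and 0.007 m and angle between each of round_mould_a, round_mould_b, square_tin_a, square_tin_b, ramekin's own z axis and vertical below 0.1 rad and linear speed of each of round_mould_a, round_mould_b, square_tin_a, square_tin_b, ramekin below 0.02 m/s and angular speed of each of round_mould_a, round_mould_b, square_tin_a, square_tin_b, ramekin below 0.2 rad/s and contact force between the fingers and round_mould_a below 0.05 N and x of round_mould_b in the frame of tray_round between -0.055 and 0.055 m and y of round_mould_b in the frame of tray_round between -0.06 and 0.09 m and z of round_mould_b in the frame of tray_round between -0.001 and 0.007 m and contact force between the fingers and round_mould_b below 0.05 N and x of square_tin_a in the frame of tray_square between -0.055 and 0.055 m and y of square_tin_a in the frame of tray_square between -0.06 and 0.09 m and z of square_tin_a in the frame of tray_square between -0.001 and 0.007 m and contact force between the fingers and square_tin_a below 0.05 N and x of square_tin_b in the frame of tray_square between -0.055 and 0.055 m and y of square_tin_b in the frame of tray_square between -0.06 and 0.09 m and z of square_tin_b in the frame of tray_square between -0.001 and 0.007 m and contact force between the fingers and square_tin_b below 0.05 N and x of ramekin in the frame of tray_ramekin between -0.055 and 0.055 m and y of ramekin in the frame of tray_ramekin between -0.06 and 0.09 m and z of ramekin in the frame of tray_ramekin between -0.001 and 0.007 m and contact force between the fingers and ramekin below 0.05 N); the robot touches nothing.
It fails at once if the counter bell is knocked over or shifted more than 20 mm (distance of bell from where it was at the start of the episode above 0.02 m or angle between bell's own z axis and vertical above 0.3 rad).
It fails at once if the pepper mill is knocked over or shifted more than 20 mm (distance of mill from where it was at the start of the episode above 0.02 m or angle between mill's own z axis and vertical above 0.3 rad).
It fails at once if a piece is dropped from more than about 30 mm (it falls faster than 0.75 m/s, out of the fingers) ((linear speed of round_mould_a above 0.75 m/s and contact force between the fingers and round_mould_a below 0.05 N) or (linear speed of round_mould_b above 0.75 m/s and contact force between the fingers and round_mould_b below 0.05 N) or (linear speed of square_tin_a above 0.75 m/s and contact force between the fingers and square_tin_a below 0.05 N) or (linear speed of square_tin_b above 0.75 m/s and contact force between the fingers and square_tin_b below 0.05 N) or (linear speed of ramekin above 0.75 m/s and contact force between the fingers and ramekin below 0.05 N)).
It also fails if it takes over 128 s, if anything falls off the work surface, if the arm or the gripper's body presses on something with over 40 N, if the wrist force passes 120 N, or if a joint passes its speed limit or range.

### The arm

A 7-joint arm with a two-finger parallel gripper is mounted at the origin on the work surface. World frame = base frame: x ahead of the robot, y to its left, z up, the work surface at z = 0. Lengths are in m, angles in rad, forces in N, time in s.
With the tool pointing down it reaches from about 0.35 to 0.9 m from the base axis. Payload 19.9 kg.
Tool frame: the origin (TCP) lies between the finger pads; the fingertips stand 8 mm ahead of it and the grasp point (between the pads) lies 11 mm behind it; x points along the fingers, z is the direction in which the jaws open and shut, and the axes are right-handed (so a half turn about x gives the same grasp; the last joint's range is limited). The gripper opens to 94 mm and grips with 3 to 60 N. Pads are 16 mm wide; open, the fingers measure 119 mm over their backs; the gripper's body (75 mm by 177 mm) begins 78 mm behind the grasp point.
Start: joints at [1.129, 0.417, -0.01, 1.614, 0.005, 1.111, -0.053], TCP at [0.243, -0.576, 0.213] pointing down, gripper open.
Joint ranges: [-2.81, 2.81], [-0.39, 2.02], [-1.27, 1.25], [0.06, 2.57], [-1.19, 4.33], [0.19, 2], [-2.82, 2.82]. Speed limits (rad/s): [1.89, 1.89, 2.39, 2.39, 3.01, 3.01, 3.01].

### API

Orientations are given as [roll, pitch, yaw] about the fixed x, y, z axes, in that order (R = Rz(yaw) Ry(pitch) Rx(roll)).
In Python, from rig import get_state, read_camera, get_calibration, hand_in gives the robot as it stands. The module is installed in compiled form; this text tells all that it offers.
- The arm moves only by the shell command python3 -m creep 'ROWS'. ROWS is JSON, one flat list of numbers, 5 for each row, row after row: the opening, from -1 (shut) to 1 (fully open), then the shift along the world's x, y, z in units of 25 mm (1.0 is 25 mm), then the turn about the world's z in units of 5 degrees (1.0 is 5 degrees). In form: [gripper, tx, ty, tz, twist, gripper, tx, ty, tz, twist, ...]. A call has exactly 10 rows; each row is the pose to reach, as a shift and turn from the pose measured when the call began; what a row does not reach only later rows make up. A row lasts 1/8 s, in which the tool goes at most 62.5 mm and 10.7 degrees, less where a joint would pass 70% of its speed; a pose out of reach is approached as far as the arm can. A call with a gripper value outside its range is refused whole. The fingers move at their own pace and stop on an object; the grip force is fixed at half the most. Time passes only in rows, so rows that repeat a pose let the fingers close, or fill a call up. It gives the time, the measured TCP pose, the force and the opening at its end, in the units of the state.
- get_state(): the state, without advancing time (a new reading comes with each control period).
- read_camera(name): name is "scene" or "top" or "wrist"; returns the picture (480x640x3 uint8, red, green, blue); there is no depth.
- get_calibration(name): a dict with "fx", "fy", "cx", "cy" (pixels), "cam_to_world" (4x4, takes a point from camera to world coordinates). Camera axes: x right, y down, z forward; pixel columns grow to the right and rows downward; lengths in m; the calibration is good to about 2 mm. A picture is of the moment at which its call begins: read the wrist's pose just before it. get_calibration takes no time and is no camera call; for the wrist camera it gives the pose at the moment of the call.
- hand_in(): hands the job in, once; it reports no verdict.
The state is a dict: "t": time; "joint_pos": joint angles; "dq": joint speeds; "tau": joint torques, N m; "eef_pos": TCP position; "tcp_rot": TCP orientation; "contact_force": force on the tool from outside, world axes, zero at the start; "wrist_torque": the same for the moment, N m; "gripper_width": finger opening in m.
Only numpy, scipy, OpenCV 4.12 (cv2) and the standard library are available. Lean on these libraries where they do the work, as an engineer would, in place of code of your own. Each camera call takes 0.05 s, during which the arm holds its last target. There are 200 camera calls.

## Working session

There is one attempt and no reset: what is moved stays moved. The work goes in short steps, Python scripts to look and compute and a shell command to move; the robot and the scene stay as the last step left them, time stands still between calls to the robot, and variables do not carry over. Pictures are saved under pics/ and viewed, about 12 in all and at most 16, crops included, and the job is handed in when it is done.

```bash
mkdir -p pics
cat > h.py <<'E'
import numpy as np,cv2
from rig import *
def save(n,f):
    im=read_camera(n); cv2.imwrite(f,im[:,:,::-1]); return im
def ray(c,u,v):
    T=np.array(c["cam_to_world"]); d=T[:3,:3]@np.array([(u-c["cx"])/c["fx"],(v-c["cy"])/c["fy"],1]); return T[:3,3],d
def plane(c,u,v,z):
    o,d=ray(c,u,v); return o+d*(z-o[2])/d[2]
def proj(c,p):
    T=np.linalg.inv(np.array(c["cam_to_world"])); q=T[:3,:3]@np.array(p)+T[:3,3]; return c["fx"]*q[0]/q[2]+c["cx"],c["fy"]*q[1]/q[2]+c["cy"]
def tri(c1,a,c2,b):
    o1,d1=ray(c1,*a);o2,d2=ray(c2,*b); A=np.stack([d1,-d2],1); s=np.linalg.lstsq(A,o2-o1,rcond=None)[0]
    p,q=o1+d1*s[0],o2+d2*s[1]; return (p+q)/2,np.linalg.norm(p-q)
E
python3 - <<'E'
from h import *
np.set_printoptions(precision=3,suppress=True)
for n in["top","scene"]:
    save(n,f"pics/{n}0.png"); c=get_calibration(n); print(n,c["fx"],c["cx"],c["cy"]);print(np.array(c["cam_to_world"]))
print(get_state())
E
```

```text
top 563.8933406238407 315.11144446363295 238.63470415862693
[[ 0.028 -0.987  0.156  0.192]
 [-0.999 -0.03  -0.012  0.001]
 [ 0.016 -0.156 -0.988  1.691]
 [ 0.     0.     0.     1.   ]]
scene 454.63524745199294 324.41650008392435 241.0898009128385
[[ 0.076  0.854 -0.515  1.031]
 [ 0.997 -0.072  0.028 -0.043]
 [-0.013 -0.515 -0.857  0.982]
 [ 0.     0.     0.     1.   ]]
{'t': 0.1, 'joint_pos': array([ 1.129,  0.418, -0.01 ,  1.614,  0.005,  1.111, -0.053]), 'dq': array([-0.001, -0.001, -0.001, -0.001, -0.   , -0.001,  0.001]), 'tau': array([  0.003, -85.258,   0.641, -42.669,  -0.049,   0.017,   0.   ]), 'eef_pos': array([ 0.243, -0.575,  0.213]), 'tcp_rot': array([-3.056,  1.57 ,  2.056]), 'contact_force': array([ 0.259, -0.069, -0.004]), 'wrist_torque': array([0.066, 0.038, 0.005]), 'gripper_width': 0.0940065998821826}
```

View pics/top0.png

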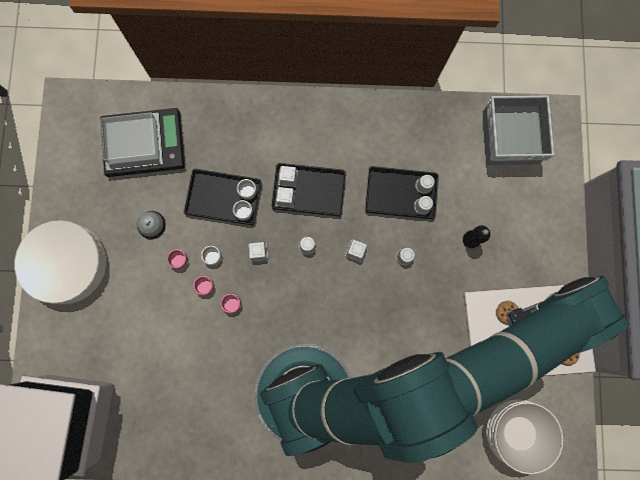

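View pics/scene0.png

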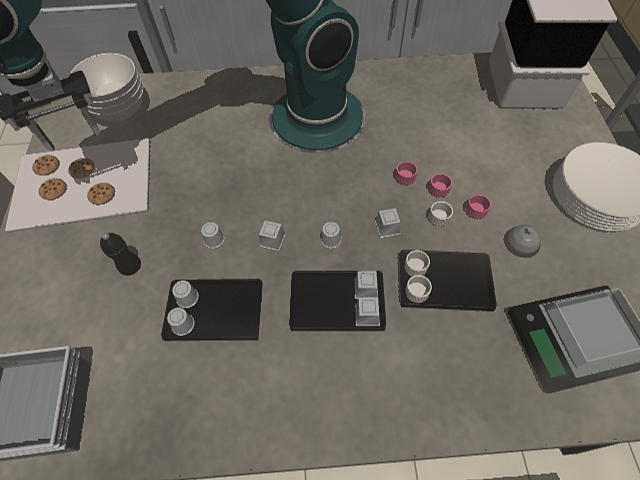

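The top view shows the loose pieces in a row: white ramekin about (211,256), square tins (258,252) and (357,249), round moulds (307,245) and (407,256). The three cups at (177,260), (203,287) and (231,303) are pink look-alikes. The ramekin, square and round trays are at (223,197), (310,190) and (402,193). I'll confirm this in a crop and measure.

Run:
```python
from h import *
np.set_printoptions(precision=3,suppress=True)
t=cv2.imread("pics/top0.png"); s=cv2.imread("pics/scene0.png")
a=cv2.resize(t[155:320,130:450],(800,412),interpolation=cv2.INTER_CUBIC); cv2.imwrite("pics/crop_top.png",a)
b=cv2.resize(s[155:350,90:550],(800,339),interpolation=cv2.INTER_CUBIC); cv2.imwrite("pics/crop_scene.png",b)
for n,im,roi in[("top",t,(130,155,330,165)),("scene",s,(150,190,320,150))]:
    hsv=cv2.cvtColor(im,cv2.COLOR_BGR2HSV); c=get_calibration(n)
    x0,y0,w,h=roi
    for nm,m in[("bright",(hsv[:,:,2]>165)&(hsv[:,:,1]<50)),("black",hsv[:,:,2]<50)]:
        M=np.zeros(m.shape,np.uint8); M[y0:y0+h,x0:x0+w]=m[y0:y0+h,x0:x0+w]
        k,l,st,ce=cv2.connectedComponentsWithStats(M)
        for i in range(1,k):
            if st[i,4]>(25 if nm=="bright" else 1000):
                cn=cv2.findContours((l==i).astype(np.uint8),0,2)[0][0]
                print(n,nm,st[i],ce[i].round(1),cv2.minAreaRect(cn), plane(c,*ce[i],.05 if nm=="bright" else .01))
R=__import__("scipy.spatial.transform",fromlist=["x"]).Rotation.from_euler("xyz",get_state()["tcp_rot"]).as_matrix();print(R)
```

```text
top bright [279 166  16  15 197] [286.9 173.1] ((286.8841552734375, 173.0426788330078), (14.356100082397461, 13.583078384399414), 6.340191841125488) [0.648 0.072 0.05 ]
top bright [421 175  13  13 135] [426.9 180.9] ((427.0, 181.0), (12.0, 12.0), 90.0) [ 0.637 -0.349  0.05 ]
top bright [237 186  19  11 136] [246.7 190.9] ((247.1000213623047, 190.6999969482422), (10.28591251373291, 17.441329956054688), 63.43495178222656) [0.589 0.19  0.05 ]
top bright [277 187  16  15 200] [284.4 194.4] ((284.410888671875, 194.39108276367188), (14.627046585083008, 13.83101749420166), 5.710593223571777) [0.582 0.077 0.05 ]
top bright [419 196  14  13 140] [425.3 202.2] ((425.5, 202.0), (12.0, 13.0), 90.0) [ 0.571 -0.344  0.05 ]
top bright [235 207  17  11 140] [243.2 212.1] ((243.0, 212.0), (10.0, 16.0), 90.0) [0.525 0.197 0.05 ]
top bright [300 237  15  13 151] [307. 243.] ((307.0, 243.0), (12.0, 14.0), 90.0) [0.438 0.005 0.05 ]
top bright [348 240  19  18 204] [357.1 248.3] ((357.1379089355469, 248.15516662597656), (14.112845420837402, 14.298539161682129), 21.801410675048828) [ 0.426 -0.142  0.05 ]
t
[... 2277 characters left out ...]
.05 ]
scene bright [168 310  10  15  26] [171.  319.7] ((171.08248901367188, 318.3144226074219), (14.86173152923584, 7.682151794433594), 68.96248626708984) [ 0.642 -0.36   0.05 ]
scene black [ 400  250   70   60 2254] [440.6 285.3] ((434.5364074707031, 279.6264953613281), (71.3131103515625, 56.57590866088867), 2.385944128036499) [0.591 0.252 0.01 ]
scene black [ 289  271   97   60 4292] [328.1 301.4] ((337.0, 300.5), (59.0, 96.0), 90.0) [ 0.61  -0.015  0.01 ]
scene black [ 161  279  101   61 4482] [220.6 310.1] ((210.99996948242188, 308.9999694824219), (99.99998474121094, 59.99999237060547), -0.0) [ 0.611 -0.262  0.01 ]
[[-0.001  0.921  0.389]
 [ 0.001  0.389 -0.921]
 [-1.    -0.    -0.001]]
```

View pics/crop_top.png

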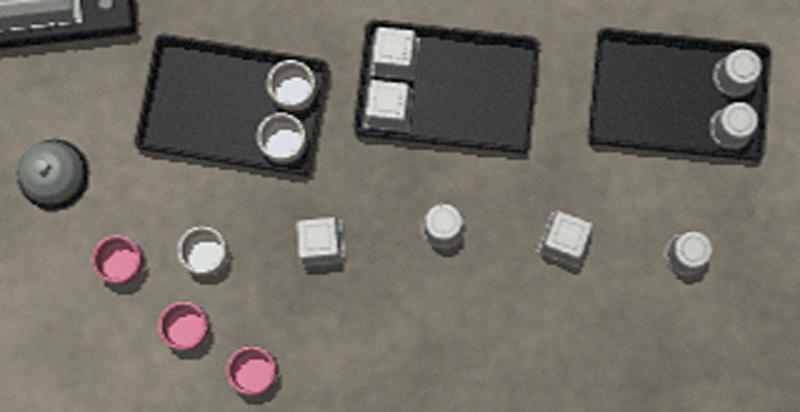

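View pics/crop_scene.png

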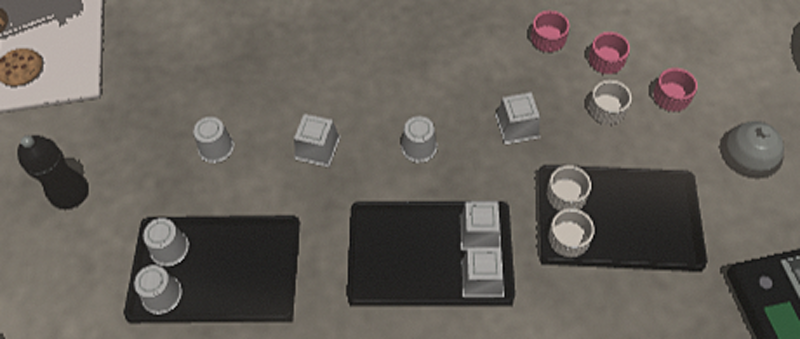

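The crop confirms it: white ramekin at top pixel (211,255), the pink ones excluded. The loose pieces are square (256,250), round (307,243), square (357,248) and round (407,254). Next I'll triangulate the top centres, the stock and the tray corners from both views.

Run:
```python
from h import *
np.set_printoptions(precision=3,suppress=True)
ct,cs=get_calibration("top"),get_calibration("scene")
T=lambda u,v:(130+u/2.5,155+v/2.497); S=lambda u,v:(90+u/1.739,155+v/1.738)
L={"roundR":((690,249),(209,127)),"sqR":((568,236),(315,129)),"roundM":((443,222),(419,127)),"sqL":((319,238),(519,105)),"ram":((203,249),(611,97)),
"mill":None,"stkR1":((744,67),(164,236)),"stkR2":((740,119),(151,283)),"stkS1":((394,47),(485,264)),"stkS2":((388,100),(482,216)),"stkM1":((292,83),(572,226)),"stkM2":((283,136),(570,180)),"bell":((45,170),(760,132))}
for k,v in L.items():
    if v:
        p,e=tri(ct,T(*v[0]),cs,S(*v[1])); print(k,p,"err",round(e,4))
print("tray corners, order top: -> triang")
for n,a,b in[("round",[(600,30),(770,45),(763,163),(590,147)],[(296,318),(126,320),(140,217),(299,216)]),
 ("square",[(368,20),(538,37),(528,156),(357,138)],[(514,303),(348,304),(350,203),(513,202)]),
 ("ram",[(158,36),(329,60),(310,178),(137,152)],[(706,267),(540,262),(540,166),(694,171)])]:
    P=[tri(ct,T(*x),cs,S(*y)) for x,y in zip(a,b)]
    Q=np.array([p for p,e in P]); print(n,Q.tolist() and Q, "centre",Q.mean(0),"errs",[round(e,4) for _,e in P],"sides",np.linalg.norm(Q-np.roll(Q,-1,0),axis=1))
print("mill top",plane(ct,487,232,.147),"foot",plane(ct,470,239,0.02))
# square yaw
im=cv2.imread("pics/top0.png")
```

```text
roundR [ 0.412 -0.287  0.052] err 0.0005
sqR [ 0.423 -0.141  0.045] err 0.004
roundM [0.435 0.006 0.05 ] err 0.002
sqL [0.412 0.15  0.052] err 0.0018
ram [0.397 0.288 0.033] err 0.0026
stkR1 [ 0.612 -0.324  0.126] err 0.0213
stkR2 [ 0.595 -0.374 -0.052] err 0.0133
stkS1 [0.646 0.071 0.048] err 0.0029
stkS2 [0.58  0.076 0.05 ] err 0.0025
stkM1 [0.6   0.192 0.041] err 0.003
stkM2 [0.534 0.2   0.045] err 0.0046
bell [0.483 0.476 0.049] err 0.0016
tray corners, order top: -> triang
round [[ 0.685 -0.176  0.012]
 [ 0.672 -0.388  0.016]
 [ 0.525 -0.383  0.013]
 [ 0.539 -0.169  0.008]] centre [ 0.605 -0.279  0.012] errs [np.float64(0.01), np.float64(0.0042), np.float64(0.0018), np.float64(0.0043)] sides [0.213 0.147 0.214 0.147]
square [[ 0.689  0.106  0.014]
 [ 0.673 -0.105  0.015]
 [ 0.525 -0.096  0.009]
 [ 0.542  0.12   0.01 ]] centre [0.608 0.006 0.012] errs [np.float64(0.0026), np.float64(0.0005), np.float64(0.0005), np.float64(0.0152)] sides [0.211 0.148 0.217 0.147]
ram [[0.66  0.362 0.014]
 [0.636 0.15  0.015]
 [0.49  0.17  0.011]
 [0.516 0.381 0.012]] centre [0.576 0.266 0.013] errs [np.float64(0.0031), np.float64(0.001), np.float64(0.0064), np.float64(0.0093)] sides [0.213 0.147 0.213 0.145]
mill top [ 0.47  -0.496  0.147] foot [ 0.469 -0.485  0.02 ]
```

Heights agree (0.050 for the moulds and tins, about 0.035 for the ramekin). Tray sides also agree. I'll go over the right-hand round mould now and check it from near.

```bash
python3 -m creep '[1,0.8,1.4,0,-0.6, 1,1.7,2.9,0,-1.3, 1,2.5,4.3,0,-2, 1,3.4,5.7,0,-2.6, 1,4.2,7.2,-0.5,-3.3, 1,5.1,8.6,-1,-4, 1,5.9,10,-1.5,-4.6, 1,6.4,10.9,-2,-5, 1,6.76,11.48,-2.5,-5.3, 1,6.76,11.48,-2.5,-5.3]'
python3 - <<'E'
from h import *
np.set_printoptions(precision=3,suppress=True)
s=get_state();print(s["eef_pos"],s["joint_pos"]);c=get_calibration("wrist");save("wrist","pics/w1.png");print(np.array(c["cam_to_world"]),c["fx"]);print("expect top centre",proj(c,(.412,-.288,.05)),"tcp ground",proj(c,(*s["eef_pos"][:2],.05)))
E
```

```text
t: 1.35
eef_pos: [0.4122, -0.2873, 0.1497]
tcp_rot: [-2.538, 1.568, 2.114]
contact_force: [0.4, 0.8, 0.1]
gripper_width: 0.094
[ 0.412 -0.287  0.15 ] [ 0.635  0.28  -0.101  1.972  0.034  0.893 -1.115]
[[-0.06  -0.966 -0.252  0.486]
 [-0.998  0.058  0.017 -0.291]
 [-0.001  0.253 -0.967  0.32 ]
 [ 0.     0.     0.     1.   ]] 368.6147000698738
expect top centre (np.float64(323.4476308339485), np.float64(241.95043899074363)) tcp ground (np.float64(322.49431262804734), np.float64(241.79940713178763))
```

View pics/w1.png

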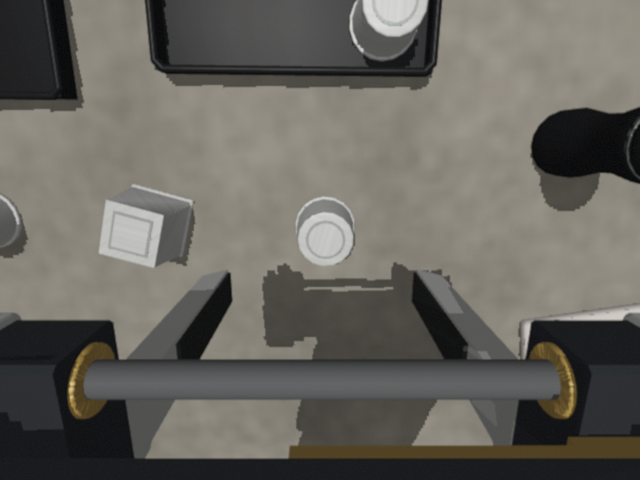

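Mould top seen at (325,240) against predicted (323,242), so about 1 mm off. I'll descend and grip.

```bash
python3 -m creep '[1,0,0,-1,0, 1,0,0,-2,0, 1,0,0,-3,0, 1,0,0,-4,0, 1,0,0,-4.7,0, 1,0,0,-5.1,0, 1,0,0,-5.2,0, -1,0,0,-5.2,0, -1,0,0,-5.2,0, -1,0,0,-5.2,0]'
python3 -m creep '[-1,0,0,0,0, -1,0,0,0,0, -1,0,0,0,0, -1,0,0,0.2,0, -1,0,0,0.5,0, -1,0,0,1,0, -1,0,0,1.8,0, -1,0,0,2.6,0, -1,0,0,3.4,0, -1,0,0,3.4,0]'
```

```text
t: 2.65
eef_pos: [0.4121, -0.2885, 0.0207]
tcp_rot: [-2.914, 1.57, 1.737]
contact_force: [-0.0, -0.3, -0.1]
gripper_width: 0.0674
t: 3.9
eef_pos: [0.4129, -0.289, 0.1074]
tcp_rot: [1.383, 1.568, -0.249]
contact_force: [-0.1, 0.0, -0.6]
gripper_width: 0.0472
```

```bash
python3 -m creep '[-1,0.6,0.1,0.2,0, -1,1.8,0.3,0.2,0, -1,3.2,0.6,0.2,0, -1,4.7,0.9,0.2,0, -1,6.2,1.2,0.2,0, -1,7.5,1.4,0.2,0, -1,8.4,1.6,0.1,0, -1,8.9,1.7,0,0, -1,9.1,1.72,0,0, -1,9.1,1.72,0,0]'
python3 - <<'E'
from h import *
from scipy.spatial.transform import Rotation as Ro
s=get_state(); R=Ro.from_euler("xyz",s["tcp_rot"]).as_matrix();print(s["eef_pos"],np.degrees(np.arctan2(R[1,2],R[0,2])))
c=get_calibration("wrist");save("wrist","pics/w2.png")
for x in(-.07,.07):
  for y in(-.105,.105):
    r=np.radians(-3.5);print(proj(c,(.605+x*np.cos(r)-y*np.sin(r),-.279+x*np.sin(r)+y*np.cos(r),.02)))
E
```

```text
t: 5.15
eef_pos: [0.6401, -0.2462, 0.1073]
tcp_rot: [1.3, 1.569, -0.332]
contact_force: [0.4, -0.3, -0.5]
gripper_width: 0.0468
[ 0.64012198 -0.24624583  0.10734937] -93.53662683686744
(np.float64(497.7724952899194), np.float64(371.09468319135476))
(np.float64(234.0226267303119), np.float64(371.3862729680964))
(np.float64(521.5042992339091), np.float64(195.89347994580146))
(np.float64(222.10794269916522), np.float64(196.04753879104337))
```

View pics/w2.png

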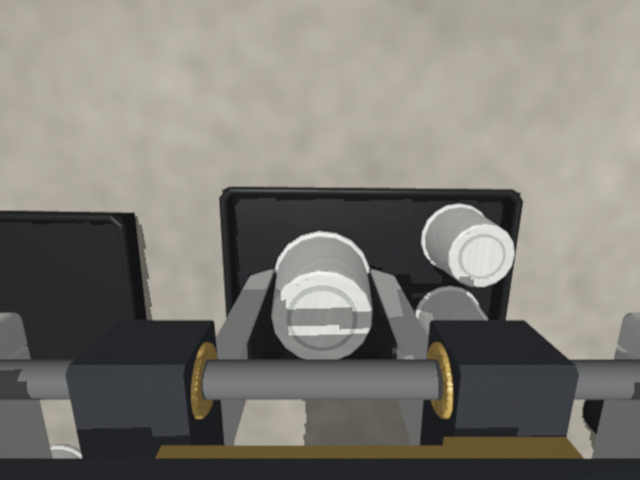

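The tray's far edge is at row 189 against predicted 196, so the tray lies about 4 mm further out; the slot is still well clear. I'll set the mould down.

```bash
python3 -m creep '[-1,0,0,-0.5,0, -1,0,0,-1.2,0, -1,0,0,-2,0, -1,0,0,-2.6,0, -1,0,0,-3,0, -1,0,0,-3.15,0, -1,0,0,-3.25,0, -1,0,0,-3.32,0, -1,0,0,-3.34,0, -1,0,0,-3.34,0]'
python3 -m creep '[-0.2,0,0,0,0, 0.1,0,0,0,0, 0.4,0,0,0,0, 0.5,0,0,0,0, 0.5,0,0,0.3,0, 0.5,0,0,1,0, 0.5,0,0,2,0, 0.6,0,0,3.2,0, 0.8,0,0,4.4,0, 1,0,0,4.6,0]'
python3 - <<'E'
from h import *
save("top","pics/t2.png"); im=cv2.imread("pics/t2.png"); hsv=cv2.cvtColor(im,cv2.COLOR_BGR2HSV)
# sqR yaw/centre from wrist picture w1 top face, plane z=.05
w=cv2.imread("pics/w1.png"); h=cv2.cvtColor(w,cv2.COLOR_BGR2HSV); print(w[234,131],w[225,180],w[150,250],get_state()["contact_force"])
E
```

```text
t: 6.45
eef_pos: [0.64, -0.2465, 0.0242]
tcp_rot: [1.255, 1.568, -0.378]
contact_force: [-0.5, 0.1, -0.1]
gripper_width: 0.0469
t: 7.7
eef_pos: [0.6412, -0.2469, 0.1429]
tcp_rot: [1.28, 1.564, -0.352]
contact_force: [0.2, 0.5, 0.5]
gripper_width: 0.0914
[190 193 194] [88 89 89] [131 142 147] [ 0.21535824 -0.67083635  0.37454982]
```

```bash
python3 -m creep '[1,-0.6,0.3,0.3,-0.3, 1,-1.8,0.9,0.3,-0.7, 1,-3.2,1.6,0.3,-1.2, 1,-4.6,2.2,0.3,-1.8, 1,-6,2.9,0.3,-2.4, 1,-7.2,3.5,0.3,-2.8, 1,-8.1,3.9,0.3,-3.1, 1,-8.6,4.2,0.3,-3.3, 1,-8.69,4.24,0.3,-3.3, 1,-8.69,4.24,0.3,-3.3]'
cat > look.py <<'E'
from h import *
import sys
from scipy.spatial.transform import Rotation as Ro
s=get_state(); R=Ro.from_euler("xyz",s["tcp_rot"]).as_matrix();J=np.degrees(np.arctan2(R[1,2],R[0,2]));print("tcp",s["eef_pos"].round(4),"jaw",round(J,1))
c=get_calibration("wrist");im=save("wrist",sys.argv[1]);z=float(sys.argv[2])
h=cv2.cvtColor(im,cv2.COLOR_RGB2HSV);m=((h[:,:,2]>int(sys.argv[3]))&(h[:,:,1]<40)).astype(np.uint8)
m=cv2.morphologyEx(m,cv2.MORPH_CLOSE,np.ones((7,7)))
m[300:]=0;n,l,st,ce=cv2.connectedComponentsWithStats(m)
e=proj(c,(float(sys.argv[4]),float(sys.argv[5]),z))
for i in range(1,n):
    if st[i,4]>300:
        cn=max(cv2.findContours((l==i).astype(np.uint8),0,2)[0],key=len)[:,0,:]
        P=np.array([plane(c,*q,z)[:2] for q in cn]).astype(np.float32)*1000
        (ctr,sz,a)=cv2.minAreaRect(P);print(st[i],"centre mm",np.round(ctr,1),"size",np.round(sz,1),"ang",round(a,1),"centroid",plane(c,*ce[i],z).round(4))
print("expected px",np.round(e))
E
python3 look.py pics/w3.png .05 170 .424 -.141
```

```text
t: 9.0
eef_pos: [0.4241, -0.141, 0.1494]
tcp_rot: [1.287, 1.565, -0.633]
contact_force: [0.3, -1.0, -0.4]
gripper_width: 0.0939
tcp [ 0.4241 -0.141   0.1494] jaw -110.0
[ 292  195   61   71 3379] centre mm [ 432.9 -143.8] size [44.6 54. ] ang 69.9 centroid [ 0.4297 -0.1424  0.05  ]
[ 115  263   54   37 1655] centre mm [443.4   2.5] size [41.2 29.8] ang 69.9 centroid [0.442  0.0028 0.05  ]
expected px [322. 243.]
```

View pics/w3.png

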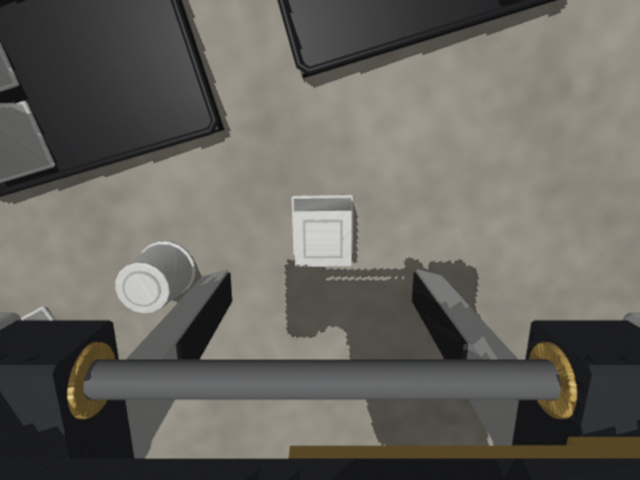

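The tin is square to the jaws and centred at (323,238), about 2 mm further in x than expected. I'll grip and lift.

```bash
python3 -m creep '[1,0.1,0,-1,0, 1,0.1,0,-2,0, 1,0.1,0,-3,0, 1,0.1,0,-4,0, 1,0.1,0,-4.7,0, 1,0.1,0,-5.1,0, 1,0.1,0,-5.18,0, -1,0.1,0,-5.18,0, -1,0.1,0,-5.18,0, -1,0.1,0,-5.18,0]'
python3 -m creep '[-1,0,0,0,0, -1,0,0,0,0, -1,0,0,0,0, -1,0,0,0.2,0, -1,0,0,0.5,0, -1,0,0,1,0, -1,0,0,1.8,0, -1,0,0,2.6,0, -1,0,0,3.4,0, -1,0,0,3.4,0]'
```

```text
t: 10.3
eef_pos: [0.4269, -0.1411, 0.0203]
tcp_rot: [1.329, 1.564, -0.591]
contact_force: [0.7, -0.6, -0.3]
gripper_width: 0.0671
t: 11.55
eef_pos: [0.4277, -0.1413, 0.107]
tcp_rot: [1.42, 1.561, -0.5]
contact_force: [0.9, -0.3, -0.7]
gripper_width: 0.0478
```

```bash
python3 -m creep '[-1,0.6,0.3,0.2,0.3, -1,1.8,0.9,0.2,0.7, -1,3.2,1.6,0.2,1.2, -1,4.6,2.3,0.2,1.8, -1,6,3,0.2,2.3, -1,7.2,3.6,0.2,2.7, -1,8,4.1,0.1,3, -1,8.4,4.3,0,3.14, -1,8.53,4.39,0,3.14, -1,8.53,4.39,0,3.14]'
python3 -c "
from h import *
from scipy.spatial.transform import Rotation as Ro
s=get_state(); R=Ro.from_euler('xyz',s['tcp_rot']).as_matrix();print(np.degrees(np.arctan2(R[1,2],R[0,2])))"
```

```text
t: 12.8
eef_pos: [0.6407, -0.0319, 0.1069]
tcp_rot: [1.396, 1.562, -0.251]
contact_force: [-0.3, 0.9, -0.4]
gripper_width: 0.0478
-94.3743270904384
```

```bash
python3 -m creep '[-1,0,0,-0.5,0, -1,0,0,-1.2,0, -1,0,0,-2,0, -1,0,0,-2.6,0, -1,0,0,-3,0, -1,0,0,-3.15,0, -1,0,0,-3.25,0, -1,0,0,-3.31,0, -1,0,0,-3.33,0, -1,0,0,-3.33,0]'
python3 -m creep '[-0.2,0,0,0,0, 0.1,0,0,0,0, 0.4,0,0,0,0, 0.5,0,0,0,0, 0.5,0,0,0.3,0, 0.5,0,0,1,0, 0.5,0,0,2,0, 0.6,0,0,3.2,0, 0.8,0,0,4.4,0, 1,0,0,5,0]'
```

```text
t: 14.05
eef_pos: [0.6408, -0.0319, 0.0239]
tcp_rot: [1.401, 1.561, -0.246]
contact_force: [0.3, -1.2, 0.2]
gripper_width: 0.0477
t: 15.3
eef_pos: [0.6415, -0.0319, 0.1516]
tcp_rot: [1.45, 1.558, -0.197]
contact_force: [0.3, 0.6, -0.2]
gripper_width: 0.0909
```

```bash
python3 -m creep '[1,-0.6,0.1,0,0, 1,-1.7,0.3,0,0, 1,-3,0.6,0,0, 1,-4.4,0.8,0,0.1, 1,-5.7,1.1,0,0.1, 1,-6.9,1.3,0,0.1, 1,-7.7,1.4,0,0.17, 1,-8.1,1.5,0,0.17, 1,-8.18,1.52,0,0.17, 1,-8.18,1.52,0,0.17]'
python3 look.py pics/w4.png .05 170 .437 .006
```

```text
t: 16.55
eef_pos: [0.4376, 0.0061, 0.1517]
tcp_rot: [1.458, 1.558, -0.175]
contact_force: [-0.7, -0.0, -0.1]
gripper_width: 0.0941
tcp [0.4376 0.0061 0.1517] jaw -93.5
[   0    0   81   70 1835] centre mm [592.8 185.7] size [56.  41.9] ang 86.5 centroid [0.589  0.1794 0.05  ]
[ 170    0   68   78 4625] centre mm [583.6  76.8] size [43.4 46.9] ang 85.5 centroid [0.5827 0.077  0.05  ]
[   9   86   77   79 2090] centre mm [535.2 194.8] size [52.7 53. ] ang 79.5 centroid [0.5331 0.1883 0.05  ]
[ 294  200   58   69 2644] centre mm [443.9   5.4] size [43.3 53.1] ang 86.4 centroid [0.4414 0.0054 0.05  ]
[ 104  253   68   47 2386] centre mm [416.  152.2] size [39.6 43. ] ang 7.3 centroid [0.4181 0.1516 0.05  ]
expected px [322. 244.]
```

View pics/w4.png

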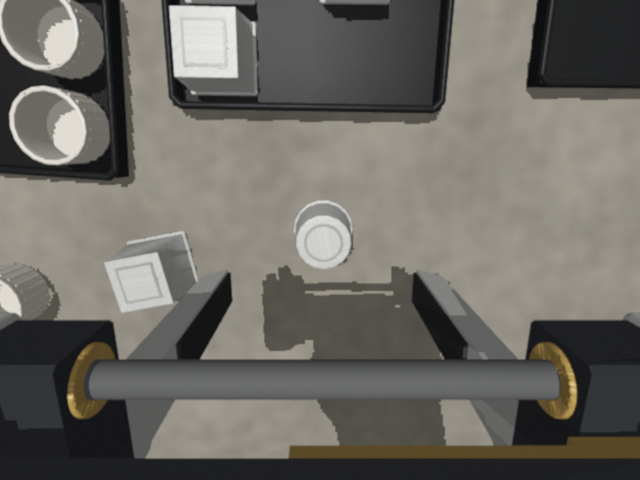

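The mould is centred under the tool at (324,241), as predicted. The same view gives the next tin's yaw as about +7°. I'll grip, lift and carry.

```bash
python3 -m creep '[1,0,0,-1,0, 1,0,0,-2,0, 1,0,0,-3,0, 1,0,0,-4,0, 1,0,0,-4.7,0, 1,0,0,-5.1,0, 1,0,0,-5.26,0, -1,0,0,-5.26,0, -1,0,0,-5.26,0, -1,0,0,-5.26,0]'
python3 -m creep '[-1,0,0,0,0, -1,0,0,0,0, -1,0,0,0,0, -1,0,0,0.2,0, -1,0,0,0.5,0, -1,0,0,1,0, -1,0,0,1.8,0, -1,0,0,2.6,0, -1,0,0,3.4,0, -1,0,0,3.4,0]'
python3 -m creep '[-1,0.4,-0.6,0.2,0, -1,1.1,-1.9,0.2,0, -1,2,-3.5,0.2,0, -1,2.9,-5.1,0.2,0, -1,3.8,-6.7,0.2,0, -1,4.6,-8.2,0.2,0, -1,5.2,-9.2,0.1,0, -1,5.5,-9.7,0,0, -1,5.58,-9.9,0,0, -1,5.58,-9.9,0,0]'
python3 -c "
from h import *
from scipy.spatial.transform import Rotation as Ro
s=get_state(); R=Ro.from_euler('xyz',s['tcp_rot']).as_matrix();print(np.degrees(np.arctan2(R[1,2],R[0,2])))"
```

```text
t: 17.85
eef_pos: [0.4379, 0.006, 0.0205]
tcp_rot: [1.467, 1.558, -0.166]
contact_force: [0.6, -0.7, 0.0]
gripper_width: 0.0674
t: 19.1
eef_pos: [0.4387, 0.0061, 0.1072]
tcp_rot: [1.492, 1.555, -0.141]
contact_force: [-0.8, -0.5, -0.5]
gripper_width: 0.0469
t: 20.35
eef_pos: [0.578, -0.2407, 0.1071]
tcp_rot: [1.513, 1.555, -0.119]
contact_force: [0.3, 0.1, -0.6]
gripper_width: 0.0469
-93.51537943779348
```

```bash
python3 -m creep '[-1,0,0,-0.5,0, -1,0,0,-1.2,0, -1,0,0,-2,0, -1,0,0,-2.6,0, -1,0,0,-3,0, -1,0,0,-3.15,0, -1,0,0,-3.25,0, -1,0,0,-3.3,0, -1,0,0,-3.32,0, -1,0,0,-3.32,0]'
python3 -m creep '[-0.2,0,0,0,0, 0.1,0,0,0,0, 0.4,0,0,0,0, 0.5,0,0,0,0, 0.5,0,0,0.3,0, 0.5,0,0,1,0, 0.5,0,0,2,0, 0.6,0,0,3.2,0, 0.8,0,0,4.4,0, 1,0,0,5,0]'
python3 -m creep '[1,-0.3,0.8,0,0.1, 1,-1,2.4,0,0.3, 1,-1.8,4.4,0,0.6, 1,-2.7,6.5,0,0.9, 1,-3.5,8.6,0,1.2, 1,-4.4,10.7,0,1.5, 1,-5.3,12.8,0,1.8, 1,-6,14.5,0,2, 1,-6.5,15.7,0,2.16, 1,-6.5,15.7,0,2.16]'
python3 look.py pics/w5.png .05 170 .416 .1515
```

```text
t: 21.6
eef_pos: [0.5781, -0.2408, 0.0244]
tcp_rot: [1.505, 1.555, -0.127]
contact_force: [-0.4, -0.7, -1.5]
gripper_width: 0.0471
t: 22.85
eef_pos: [0.5788, -0.241, 0.152]
tcp_rot: [1.468, 1.552, -0.165]
contact_force: [0.6, 0.0, -1.4]
gripper_width: 0.0911
t: 24.1
eef_pos: [0.4143, 0.1536, 0.1516]
tcp_rot: [1.463, 1.553, 0.025]
contact_force: [0.1, 0.5, 1.1]
gripper_width: 0.0937
tcp [0.4143 0.1536 0.1516] jaw -82.4
[272   0  53  11 380] centre mm [573.7 190.6] size [ 5.9 34.3] ang 7.6 centroid [0.5746 0.1898 0.05  ]
[ 431    0   78   58 3404] centre mm [578.5  76.4] size [43.6 35.9] ang 86.3 centroid [0.5769 0.0756 0.05  ]
[ 238   24   78   84 3189] centre mm [534.4 201. ] size [52.6 52.9] ang 7.3 centroid [0.5296 0.1986 0.05  ]
[ 293  201   61   70 3394] centre mm [420.2 153.6] size [53.9 45.2] ang 7.5 centroid [0.417  0.1531 0.05  ]
[ 116  203   70   70 2276] centre mm [401.2 283.5] size [53.9 52.7] ang 9.6 centroid [0.4034 0.278  0.05  ]
expected px [325. 242.]
```

View pics/w5.png

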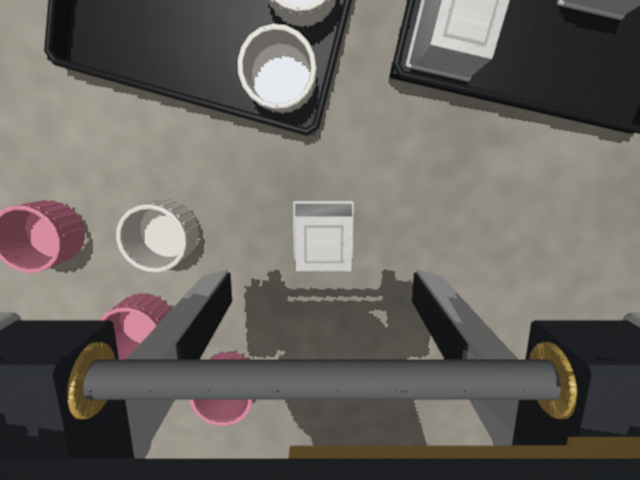

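The tin at (323,243) is centred and square to the jaws. For the ramekin I note its neighbours: the nearest pink cups are about 90 mm away, so a diagonal jaw line with partial opening will be safer. I'll pick this tin first.

```bash
python3 -m creep '[1,0,0,-1,0, 1,0,0,-2,0, 1,0,0,-3,0, 1,0,0,-4,0, 1,0,0,-4.7,0, 1,0,0,-5.1,0, 1,0,0,-5.26,0, -1,0,0,-5.26,0, -1,0,0,-5.26,0, -1,0,0,-5.26,0]'
python3 -m creep '[-1,0,0,0,0, -1,0,0,0,0, -1,0,0,0,0, -1,0,0,0.2,0, -1,0,0,0.5,0, -1,0,0,1,0, -1,0,0,1.8,0, -1,0,0,2.6,0, -1,0,0,3.4,0, -1,0,0,3.4,0]'
python3 -m creep '[-1,0.4,-0.4,0.2,-0.2, -1,1.3,-1.4,0.2,-0.5, -1,2.3,-2.6,0.2,-0.9, -1,3.3,-3.8,0.2,-1.3, -1,4.3,-5,0.2,-1.7, -1,5.3,-6.1,0.2,-2, -1,6,-6.8,0.1,-2.2, -1,6.3,-7.1,0,-2.38, -1,6.4,-7.2,0,-2.38, -1,6.4,-7.2,0,-2.38]'
python3 -c "
from h import *
from scipy.spatial.transform import Rotation as Ro
s=get_state(); R=Ro.from_euler('xyz',s['tcp_rot']).as_matrix();print(np.degrees(np.arctan2(R[1,2],R[0,2])),R[:,0])"
```

```text
t: 25.4
eef_pos: [0.4152, 0.1522, 0.0205]
tcp_rot: [1.455, 1.552, 0.014]
contact_force: [-0.5, -0.5, 0.1]
gripper_width: 0.0674
t: 26.65
eef_pos: [0.4161, 0.1524, 0.1071]
tcp_rot: [1.486, 1.549, 0.044]
contact_force: [-0.1, 0.7, -0.8]
gripper_width: 0.0478
t: 27.9
eef_pos: [0.5758, -0.0271, 0.1071]
tcp_rot: [1.491, 1.549, -0.157]
contact_force: [-0.3, -0.1, -1.1]
gripper_width: 0.048
-94.42834091854351 [ 0.02109318 -0.00334553 -0.99977192]
```

```bash
python3 -m creep '[-1,0,0,-0.5,0, -1,0,0,-1.2,0, -1,0,0,-2,0, -1,0,0,-2.6,0, -1,0,0,-3,0, -1,0,0,-3.15,0, -1,0,0,-3.25,0, -1,0,0,-3.3,0, -1,0,0,-3.32,0, -1,0,0,-3.32,0]'
python3 -m creep '[-0.2,0,0,0,0, 0.1,0,0,0,0, 0.4,0,0,0,0, 0.5,0,0,0,0, 0.5,0,0,0.3,0, 0.5,0,0,1,0, 0.5,0,0,2,0, 0.6,0,0,3.2,0, 0.6,0,0,4.4,0, 0.6,0,0,5,0]'
python3 -m creep '[0.6,-0.4,0.7,0,-0.4, 0.6,-1.2,2.1,0,-1.2, 0.6,-2.1,3.7,0,-2.1, 0.6,-3.1,5.4,0,-3.1, 0.6,-4.1,7.1,0,-4.1, 0.6,-5.1,8.8,0,-5, 0.6,-6,10.5,0,-5.9, 0.6,-6.8,11.8,0,-6.7, 0.6,-7.2,12.56,0,-7.1, 0.6,-7.2,12.56,0,-7.1]'
python3 look.py pics/w6.png .038 170 .397 .287
```

```text
t: 29.15
eef_pos: [0.5759, -0.0271, 0.0243]
tcp_rot: [1.492, 1.549, -0.157]
contact_force: [-0.7, -0.7, -0.3]
gripper_width: 0.0476
t: 30.4
eef_pos: [0.5765, -0.0271, 0.1519]
tcp_rot: [1.501, 1.546, -0.147]
contact_force: [0.4, -0.4, 0.2]
gripper_width: 0.0752
t: 31.65
eef_pos: [0.4059, 0.2657, 0.1458]
tcp_rot: [0.799, 1.545, -1.431]
contact_force: [0.2, 0.3, -0.5]
gripper_width: 0.0753
tcp [0.4059 0.2657 0.1458] jaw -127.8
[ 236    0   81   86 3545] centre mm [535.7 203.4] size [55.1 53.5] ang 52.6 centroid [0.5308 0.2022 0.038 ]
[    0   156   258   144 16906] centre mm [504.4 380. ] size [203.  111.3] ang 53.2 centroid [0.504  0.3768 0.038 ]
[ 243  231   89   63 1720] centre mm [414.1 294.3] size [43.5 61.6] ang 7.3 centroid [0.4133 0.2948 0.038 ]
expected px [306. 266.]
```

View pics/w6.png

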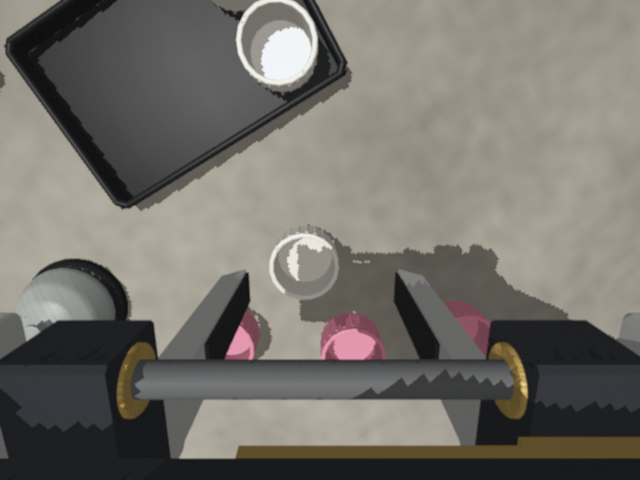

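The move was slowed near its end, so the tool is about 24 mm short. The white ramekin's rim is at (304,266) against predicted (306,266), so its position (0.397, 0.287) holds. I'll finish the approach.

```bash
python3 -m creep '[0.7,-0.1,0.3,0.1,0, 0.7,-0.3,0.7,0.1,0, 0.7,-0.36,0.89,0.1,0, 0.7,-0.36,0.89,0.1,0, 0.7,-0.36,0.89,0.1,0, 0.7,-0.36,0.89,-0.5,0, 0.7,-0.36,0.89,-1,0, 0.7,-0.36,0.89,-1.5,0, 0.7,-0.36,0.89,-1.8,0, 0.7,-0.36,0.89,-1.8,0]'
python3 -c "
from h import *
s=get_state();c=get_calibration('wrist');print(s['joint_pos'],[plane(c,304+d,266,.038) for d in (0,)],proj(c,(.397,.287,.038)))
im=save('wrist','pics/w7.png')"
```

```text
t: 32.95
eef_pos: [0.3953, 0.2904, 0.1003]
tcp_rot: [0.772, 1.545, -1.455]
contact_force: [0.3, 0.1, 0.1]
gripper_width: 0.0796
[-1.04222086  0.35746344  0.39332832  2.04324952 -0.15912422  0.78631698
 -2.78363267] [array([0.39784741, 0.3026433 , 0.038     ])] (np.float64(323.473461060576), np.float64(253.0283494833555))
```

View pics/w7.png

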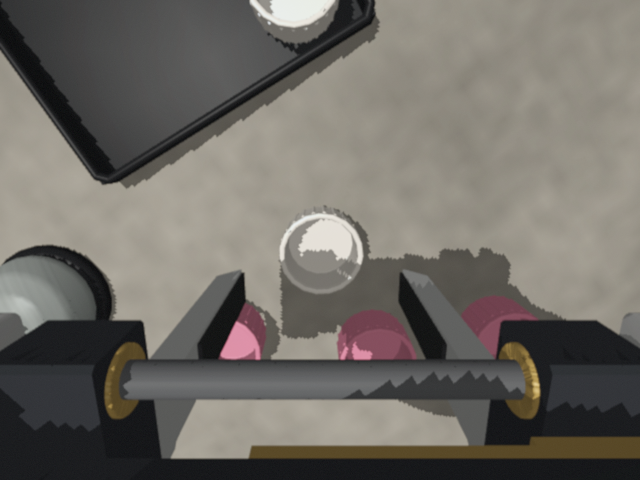

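Rim at (321,252) against predicted (323,253), so it's centred. Joint 7 is close to its limit (-2.78), so I'll turn back about 12° while descending.

```bash
python3 -m creep '[0.7,0.07,-0.13,0,0.6, 0.7,0.07,-0.13,0,1.4, 0.7,0.07,-0.13,-0.3,2.2, 0.7,0.07,-0.13,-1,2.4, 0.7,0.07,-0.13,-1.8,2.4, 0.7,0.07,-0.13,-2.6,2.4, 0.7,0.07,-0.13,-3,2.4, 0.7,0.07,-0.13,-3.2,2.4, 0.7,0.07,-0.13,-3.28,2.4, 0.7,0.07,-0.13,-3.28,2.4]'
python3 -c "
from h import *
print(get_state()['joint_pos'])"
```

```text
t: 34.25
eef_pos: [0.3974, 0.2874, 0.0191]
tcp_rot: [0.811, 1.545, -1.206]
contact_force: [-0.3, -0.1, -0.2]
gripper_width: 0.08
[-0.95290002  0.49440819  0.29880029  2.08294964 -0.20632389  0.60099462
 -2.53350264]
```

```bash
python3 -m creep '[-1,0,0,0,0, -1,0,0,0,0, -1,0,0,0,0, -1,0,0,0,0, -1,0,0,0,0, -1,0,0,0,0, -1,0,0,0,0, -1,0,0,0.2,0, -1,0,0,0.4,0, -1,0,0,0.6,0]'
python3 -m creep '[-1,0,0,0.5,0, -1,0,0,1.1,0, -1,0,0,1.8,0, -1,0,0,2.4,0.2, -1,0,0,2.8,0.6, -1,0,0,2.8,1, -1,0,0,2.8,1.6, -1,0,0,2.8,2.2, -1,0,0,2.8,2.6, -1,0,0,2.8,2.8]'
python3 -c "
from h import *
from scipy.spatial.transform import Rotation as Ro
s=get_state(); R=Ro.from_euler('xyz',s['tcp_rot']).as_matrix();print(s['joint_pos'],np.degrees(np.arctan2(R[1,2],R[0,2])),R[:,0])"
```

```text
t: 35.5
eef_pos: [0.3974, 0.2874, 0.0344]
tcp_rot: [0.81, 1.545, -1.207]
contact_force: [0.7, -0.9, -1.7]
gripper_width: 0.0555
t: 36.75
eef_pos: [0.3973, 0.2872, 0.1042]
tcp_rot: [0.791, 1.545, -0.981]
contact_force: [0.8, 0.6, -1.2]
gripper_width: 0.056
[-0.96299474  0.33526488  0.30270374  2.04787472 -0.10396963  0.77755087
 -2.3736888 ] -101.53105176827205 [ 0.0141663  -0.02115375 -0.99967586]
```

```bash
python3 -m creep '[-1,0.4,0,0,0.1, -1,1.3,0.1,0,0.3, -1,2.4,0.2,0,0.4, -1,3.5,0.3,0,0.6, -1,4.6,0.4,0,0.7, -1,5.7,0.5,0,0.9, -1,6.6,0.56,0,1, -1,7.2,0.56,0,1, -1,7.4,0.56,0,1, -1,7.4,0.56,0,1]'
python3 -c "
from h import *
im=save('wrist','pics/w8.png');c=get_calibration('wrist')
for x in(-.07,.07):
  for y in(-.105,.105):
    r=np.radians(-6.5);print(np.round(proj(c,(.576+x*np.cos(r)-y*np.sin(r),.266+x*np.sin(r)+y*np.cos(r),.02))))"
```

```text
t: 38.0
eef_pos: [0.5821, 0.3012, 0.1041]
tcp_rot: [0.782, 1.545, -0.902]
contact_force: [-0.8, -0.3, -2.1]
gripper_width: 0.0558
[503. 339.]
[229. 341.]
[527. 152.]
[217. 152.]
```

View pics/w8.png

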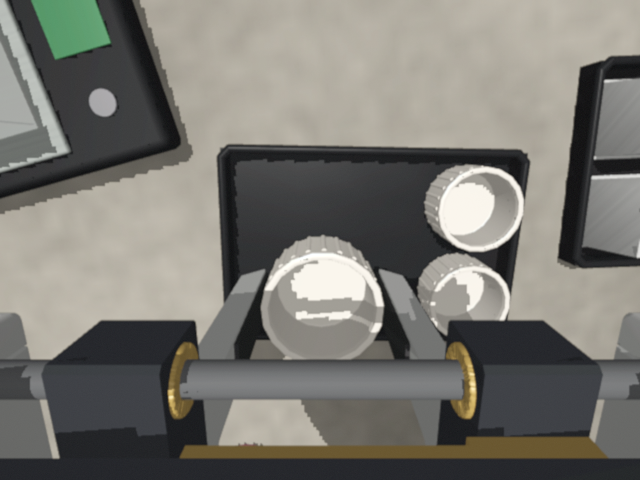

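The tray matches the prediction (corners within 4 px), and the ramekin sits over free floor. I'll set it down.

```bash
python3 -m creep '[-1,0,0,-0.5,0, -1,0,0,-1.2,0, -1,0,0,-2,0, -1,0,0,-2.6,0, -1,0,0,-2.95,0, -1,0,0,-3.1,0, -1,0,0,-3.2,0, -1,0,0,-3.24,0, -1,0,0,-3.26,0, -1,0,0,-3.26,0]'
python3 -m creep '[0.3,0,0,0,0, 0.45,0,0,0,0, 0.6,0,0,0,0, 0.6,0,0,0,0, 0.6,0,0,0.3,0, 0.6,0,0,1,0, 0.6,0,0,2,0, 0.6,0,0,3.2,0, 0.6,0,0,4.4,0, 0.6,0,0,5.6,0]'
python3 -m creep '[0.6,-0.6,-0.2,0.5,0, 0.6,-1.8,-0.6,1,0, 0.6,-3.2,-1,1.5,0, 0.6,-4.6,-1.5,2,0, 0.6,-6,-2,2,0, 0.6,-7.4,-2.5,2,0, 0.6,-8,-3,2,0, 0.6,-8,-3,2,0, 0.6,-8,-3,2,0, 0.6,-8,-3,2,0]'
python3 - <<'E'
from h import *
t=save("top","pics/t9.png")[:,:,::-1]; s=save("scene","pics/s9.png")[:,:,::-1]
a=cv2.resize(t[155:290,130:500],(800,292),interpolation=cv2.INTER_CUBIC); b=cv2.resize(s[160:350,90:550],(735,304),interpolation=cv2.INTER_CUBIC)
b=cv2.copyMakeBorder(b,0,0,0,65,0); cv2.imwrite("pics/end.png",np.vstack([a,b]))
E
```

```text
t: 39.3
eef_pos: [0.5819, 0.3014, 0.0228]
tcp_rot: [0.792, 1.546, -0.892]
contact_force: [0.5, -0.4, -0.1]
gripper_width: 0.0555
t: 40.55
eef_pos: [0.582, 0.3014, 0.1653]
tcp_rot: [0.843, 1.545, -0.841]
contact_force: [-1.0, 0.8, 0.3]
gripper_width: 0.075
t: 41.8
eef_pos: [0.3826, 0.2267, 0.2154]
tcp_rot: [0.843, 1.545, -0.842]
contact_force: [0.5, 0.5, 0.4]
gripper_width: 0.0754
```

View pics/end.png

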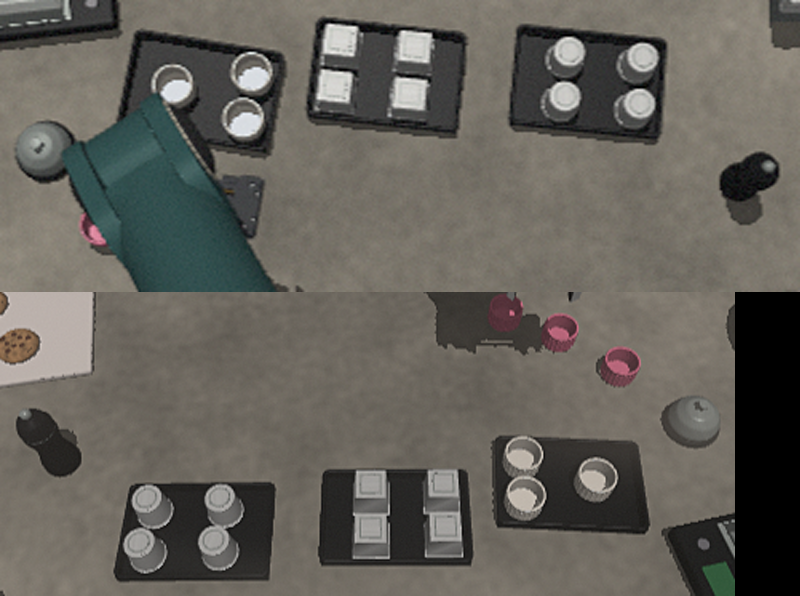

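All five stand in their trays: top-view moulds (570,52) and (564,100), tins (415,47) and (409,96), ramekin (174,85). The bell and mill are untouched. One numeric height check, then I'll hand in.

Run:
```python
from h import *
np.set_printoptions(precision=3,suppress=True)
ct,cs=get_calibration("top"),get_calibration("scene")
T=lambda u,v:(130+u/2.162,155+v/2.162); S=lambda u,v:(90+u/1.598,160+(v-292)/1.6)
for k,a,b in[("roundFar",(570,51),(215,544)),("roundNear",(565,98),(221,501)),("sqFar",(415,46),(444,527)),("sqNear",(410,95),(442,484)),("ram",(173,83),(597,473))]:
    print(k,*tri(ct,T(*a),cs,S(*b)))
s=get_state();print(s["t"],s["contact_force"],abs(s["dq"]).max())
```

```text
roundFar [ 0.643 -0.248  0.042] 0.00448245939045593
roundNear [ 0.577 -0.242  0.038] 0.003875192046831206
sqFar [0.646 0.017 0.071] 0.10257771867432372
sqNear [0.579 0.023 0.064] 0.10386342703364336
ram [0.58  0.3   0.044] 0.0014150535584331852
41.9 [ 0.773 -0.561  0.887] 0.004347267445858231
```

The square pairing picked the stock tins in the scene view (the views are mirrored). I'll redo it with the right ones and use the stock as a height reference.

Run:
```python
from h import *
np.set_printoptions(precision=3,suppress=True)
ct,cs=get_calibration("top"),get_calibration("scene")
T=lambda u,v:(130+u/2.162,155+v/2.162); S=lambda u,v:(90+u/1.598,160+(v-292)/1.6)
for k,a,b in[("sqFar",(415,46),(371,528)),("sqNear",(410,95),(371,485)),("stockSqFar",(342,40),(444,527)),("stockSqNear",(335,88),(442,484)),("stockRFar",(643,57),(141,545)),("stockRNear",(638,105),(148,501))]:
    print(k,*tri(ct,T(*a),cs,S(*b)))
```

```text
sqFar [ 0.641 -0.032  0.051] 0.0033609337647603553
sqNear [ 0.573 -0.027  0.045] 0.0033615771137058903
stockSqFar [0.647 0.069 0.049] 0.0022175082051921055
stockSqNear [0.579 0.076 0.045] 0.0007673674697265592
stockRFar [ 0.637 -0.349  0.044] 0.004999375697968214
stockRNear [ 0.569 -0.344  0.04 ] 0.0016287415730139036
```

The placed pieces read the same height as the fixed stock beside them, within about 2 mm, so they are flat on the floor.

```bash
python3 -c "
from rig import hand_in
print(hand_in())"
```

```text
the job is handed in; nothing more can be done
None
```

I put all five pieces away and handed the job in at about 42 s of the 128 s allowed; no verdict is reported. Both round moulds, both square tins and the white ramekin are in the trays of their own kind, same way up and released. The pink look-alikes, the bell and the pepper mill were never reached for.

**Checks that agreed:**
- In the last top and scene views all five pieces stand upright on free tray floor, and the bell and mill look unmoved (judged by eye).
- Triangulated tops of the placed moulds and tins match the fixed stock beside them to about 2 mm (moulds 38–42 mm against 40–44, tins 45–51 against 45–49). The ramekin's rim read 44 mm, against 41 expected.
- Positions came out within about 3 mm of where I aimed.

**Checks that were off:**
- The mould tops read about 10 mm below the expected 53 mm. The fixed stock moulds read just as low, so I put it down to hand-picked pixels.
- In my first height check I paired the placed tins with the stock tins in the other view. I redid it with the right ones.
- On the way to the ramekin the move fell 24 mm short and joint 7 came within 0.04 rad of its limit. I turned it back before descending.

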